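Send a carton under the chute's spring flap

TASK

Send the small brown carton down the dispatch chute: with one fingertip press a black thumb pad of the yellow spring flap fully down to hold the flap open and, while you keep it held, push the carton along the shelf with the other fingertip until it goes over the crest, under the flap and slides down into the green tray. Then take your fingers away so that the flap closes. Do not lift the carton or let the flap strike or rest on it, and leave the other things on the table where they are.

Things in the scene. Friction and masses are not known exactly. Their poses are not given: they have to be found in the camera images.
- chute: Fixed bench chute. Origin on the table (z 0) under the crest, on the centre line; x along the chute away from the worker, y left, z up. White flat shelf x -210 to 0 mm, top at z 110 mm, 84 mm wide between grey guides (|y| 42 to 45 mm) rising 23 mm above it, and 49 mm at x -17 to 17 mm, where they carry the flap's pivot. Shelf and slide are slick (friction about 0.15).
- crest (a point): Far end of the shelf, on its top, centre line (chute x 0, z 110 mm). From here a slide of the same width falls at 25 degrees, under the flap and then a clear-roofed hood, to the green open tray (x 206 to 346 mm, 146 mm wide, floor z 14 mm, walls 50 mm high). Once the carton's middle is past the crest it tips onto the slide and, with the flap open, runs into the tray by itself.
- flap: Yellow one-piece rocker, spring-closed, pivoting about the chute's y at its origin (chute x 0, z 145 mm). Its flap plate closes the slide 85 mm past the crest; on the worker's side a black-topped thumb pad stands up outside either guide. Pressing a pad down raises the plate, at full stop about 14 mm clear of the carton. Holding it takes about 1.5 N at the pad's near end, 6 N at x -40 mm.
- flap_open (a joint): Angle of the flap: 0 closed, 0.45 rad fully open (pads fully down and level).
- pad_left (a point): Point on the black top of the thumb pad on the chute's +y side, 110 mm from the pivot, middle of its 30 mm width; it moves with the pad. Closed, the pad slopes up towards the worker at 0.45 rad. Pressed fully down its top is level at z 124 mm (14 mm above the shelf), spans chute x -182 to -25 mm, |y| 54 to 84 mm, and a fingertip may slide along it.
- pad_right (a point): The same point of the like pad on the chute's -y side.
- carton: Brown cardboard carton, 80 mm long (its x, along the chute), 66 mm wide, 40 mm high, about 0.17 kg, lying flat on the shelf between the guides, on the worker's side of the crest and well short of it. Origin: centre of its underside.
- tape_roll: Roll of brown tape lying flat, 104 mm across, 48 mm high. Origin: centre of its underside.
- books: Two books, one on the other (one piece), 205 x 145 x 49 mm. Origin: centre of the underside.
- white_box: White box, 70 x 50 x 60 mm, beside the chute. Origin: centre of its underside.
- stapler: Red and black stapler, 135 x 34 x 44 mm, beside the chute. Origin: centre of its underside.
- pen_cup: Blue cup with pens, 76 mm across, 95 mm high (pens to 145 mm), beside the chute. Origin: centre of its underside.
- tape_dispenser: Grey desk tape dispenser, 150 x 62 x 84 mm. Origin: centre of its underside.
There are look-alikes about, which are no part of the job. Of the things like the carton, leave any that is pink; of the rest the larger one is meant.

How it is judged:
By the outcome, as a careful person would: the job done as asked, in the order asked, and still so for the second after the job is handed in, with the robot touching nothing.
It also fails if it takes over 35 s, if anything falls off the work surface, if the arm or the gripper's body presses on something with over 40 N, if the wrist force passes 120 N, or if a joint passes its speed limit or range.

ROBOT

A 6-joint arm with a two-finger parallel gripper is mounted at the origin on the work surface. World frame = base frame: x ahead of the robot, y to its left, z up, the work surface at z = 0. Lengths are in mm, angles in rad, forces in N, time in s.
With the tool pointing down it reaches from about 350 to 975 mm from the base axis. Payload 7.1 kg.
Tool frame: the origin (TCP) lies between the finger pads; the fingertips stand 19 mm ahead of it and the grasp point (between the pads) is the TCP; z points along the fingers, y is the line along which they close (so a half turn about z gives the same grasp; the last joint's range is limited). The gripper opens to 88 mm and grips with 3 to 60 N. Pads are 20 mm wide; open, the fingers measure 115 mm over their backs; the gripper's body (75 mm by 178 mm) begins 61 mm behind the grasp point.
Start: joints at [-1.346, 0.423, 1.63, -0, 1.089, -0.019], TCP at [150.889, -606.496, 218.975] pointing down, gripper open.
Joint ranges: [-3, 3], [-0.9, 2.11], [0.09, 2.58], [-1.31, 4.45], [0.11, 2.69], [-2.54, 2.54]. Speed limits (rad/s): [2.39, 2.39, 3.01, 3.14, 3.14, 3.14].

INTERFACE

Orientations are given as a rotation vector (axis times angle).
In Python, from workcell import ctrl gives the robot as it stands.
- The arm moves only by the tool arm_command, never from a script. Its argument "series" is a list of rows, each an object with "linear": the shift along the tool's x, y, z in m, a list of three; "turn": the turn about the tool's z in rad. A call has 1 to 10 rows; each row shifts and turns the commanded pose from where the row before left it, along the tool's axes as they then stand; what a row does not reach is not made up. A row lasts 1/10 s, in which the tool goes at most 50 mm and 8.59 degrees, less where a joint would pass 70% of its speed; a pose out of reach is approached as far as the arm can. A call with a gripper value outside its range is refused whole. "jaw" is the opening, from -1 (shut) to 1 (fully open), set as the call begins (left out, the last holds). The fingers move at their own pace and stop on an object; the grip force is fixed at half the most. Time passes only in rows, so rows that do not move let the fingers close. It gives the time, the measured TCP pose, the force, the opening and the grip force at its end, in the units of the state.
- ctrl.get_obs(): the state, without advancing time (a new reading comes with each control period).
- ctrl.get_image(name): name is "side" or "top"; returns a dict with "frame" (384x512x3 uint8, blue, green, red), "fx", "fy", "cx", "cy" (pixels), "rvec" (rotation vector, rad) and "tvec" (3), from world to camera coordinates, as OpenCV has them. Camera axes: x right, y down, z forward; pixel columns grow to the right and rows downward; lengths in mm; the calibration is good to about 2 mm. A picture is of the moment at which its call begins. There is no depth.
- ctrl.close_job(): hands the job in; it is judged then, once.
The state is a dict: "t": time; "qpos": joint angles; "qvel": joint speeds; "joint_torque": joint torques, N m; "ee_pos": TCP position; "orientation": TCP orientation; "ft_force": force on the tool from outside, world axes, zero at the start; "moment": the same for the moment, N m; "width": finger opening in mm; "grasp_force": force on a finger pad.
Only numpy, scipy, OpenCV 4.12 (cv2) and the standard library are available. Lean on these libraries where they do the work, as an engineer would, in place of code of your own. Each camera call takes 0.05 s, during which the arm holds its last target. There are 200 camera calls.

## Working session

There is one attempt and no reset: what is moved stays moved. The work goes in short steps, Python scripts to look and compute and a tool call to move; the robot and the scene stay as the last step left them, time stands still between calls to the robot, and variables do not carry over. Pictures are saved under pics/ and viewed, at most 10 in all, crops included, and the job is handed in when it is done.

Besides the shell and the picture viewer there is one more tool, called after "Emit:" as name([rows], argument=value, ...), one row to a line, values as JSON. arm_command: Moves the arm, as the interface text tells. Its arguments: {"type":"object","properties":{"series":{"type":"array"},"jaw":{"type":"number"}},"required":["series"]}

```bash
mkdir -p pics; ls
python3 - <<'E'
from workcell import ctrl
import cv2,pickle
c={}
for n in("side","top"):
    d=ctrl.get_image(n);cv2.imwrite(f"pics/{n}0.png",d["frame"]);c[n]={k:d[k] for k in d if k!="frame"};print(n,c[n])
pickle.dump(c,open("cal.pkl","wb"))
print(ctrl.get_obs())
E
```

```text
pics
side {'fx': 371.9991687231954, 'fy': 371.9991687231954, 'cx': 254.57652407389924, 'cy': 190.28607168652752, 'rvec': array([ 0.76674193, -2.33972202,  1.3412919 ]), 'tvec': array([439.19497309, 285.23861388, 976.60578554])}
top {'fx': 456.23276516952603, 'fy': 456.23276516952603, 'cx': 253.64282157853037, 'cy': 189.58022282112225, 'rvec': array([ 2.15649588, -2.15819916,  0.1055975 ]), 'tvec': array([   9.03748764,  568.99730028, 1428.67786979])}
{'t': 0.1, 'qpos': array([-1.34598476e+00,  4.23781106e-01,  1.63060359e+00, -2.21389948e-05,
        1.08861522e+00, -1.89888235e-02]), 'qvel': array([ 0.001118  , -0.00193941, -0.00432991, -0.00055305,  0.00069034,
        0.00057304]), 'joint_torque': array([-8.10990605e-04, -5.45611739e+01, -2.74325109e+01,  6.44671940e-02,
        1.88385614e-02, -2.10155110e-05]), 'ee_pos': array([ 150.78182509, -606.01156147,  218.27294873]), 'orientation': array([-3.11689065e+00, -3.81859064e-01,  2.57607886e-04]), 'ft_force': array([-0.41047193, -0.1270173 ,  0.635958  ]), 'moment': array([-0.00316399,  0.03787223,  0.04337273]), 'grasp_force': 0.0, 'width': 88.1706765470213}
```

View pics/side0.png

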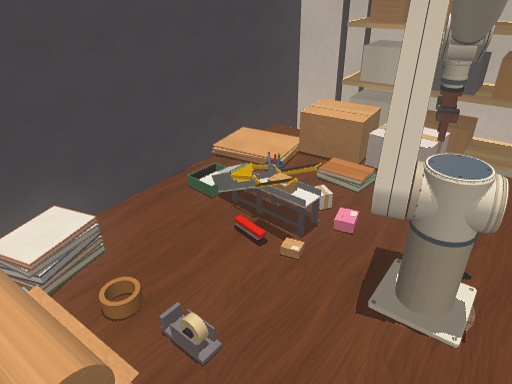

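View pics/top0.png

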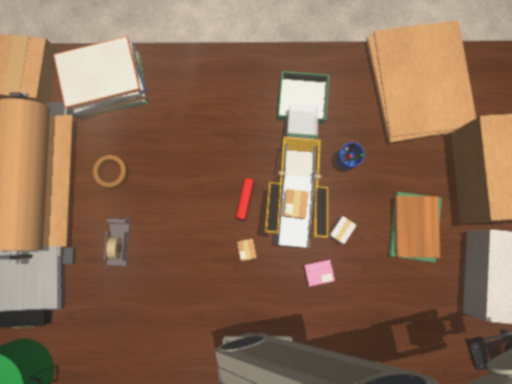

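The top view shows the chute running away from the robot, from tray (303,97) to shelf end (293,245). The carton is on the shelf at (296,204), with pads at (272,208) and (321,212). I'll zoom in.

Run:
```python
import cv2
t=cv2.imread("pics/top0.png")[60:260,225:375];cv2.imwrite("pics/t1.png",cv2.resize(t,None,fx=3,fy=3,interpolation=cv2.INTER_CUBIC)) 
s=cv2.imread("pics/side0.png")[145:245,180:340];cv2.imwrite("pics/s1.png",cv2.resize(s,None,fx=5,fy=5,interpolation=cv2.INTER_CUBIC))
```

```text
(no output)
```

View pics/t1.png

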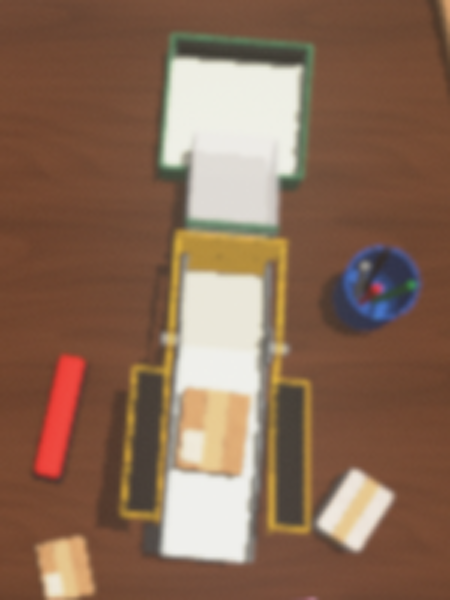

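View pics/s1.png

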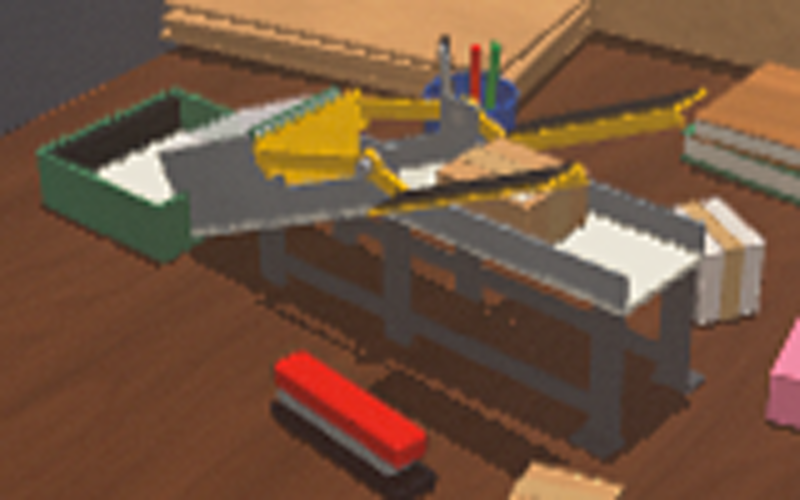

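Carton on the shelf: top crop corners (185,388),(250,392),(243,476),(177,470). Shelf near corners are (162,556),(250,562) in the top crop and (628,310),(700,258) in the side crop; pivots are at (168,339),(281,348).

```bash
cat > h.py <<'E'
import numpy as np,cv2,pickle
from scipy.optimize import least_squares
C=pickle.load(open("cal.pkl","rb"))
def proj(n,P):
    c=C[n];K=np.array([[c["fx"],0,c["cx"]],[0,c["fy"],c["cy"]],[0,0,1]])
    return cv2.projectPoints(np.array(P,float).reshape(-1,3),c["rvec"],c["tvec"],K,None)[0].reshape(-1,2)
def cr(n,p):
    p=np.array(p,float)
    return (p+.5)/3-.5+[225,60] if n=="top" else (p+.5)/5-.5+[180,145]
def tri(a,b):
    f=lambda X:np.r_[proj("top",X)[0]-a,proj("side",X)[0]-b]
    r=least_squares(f,[700,-100,100]);return r.x,r.fun
def W(q,P):
    P=np.array(P,float).reshape(-1,3);c,s=np.cos(q[2]),np.sin(q[2])
    return np.c_[q[0]+c*P[:,0]-s*P[:,1],q[1]+s*P[:,0]+c*P[:,1],P[:,2]]
E
cat > a.py <<'E'
from h import *
for nm,a,b in [("shelfL",(162,556),(628,310)),("shelfR",(250,562),(700,258))]:
    print(nm,tri(cr("top",a),cr("side",b)))
T=[((-210,42,110),(162,556)),((-210,-42,110),(250,562)),((0,0,145),(224.5,343.5))]
S=[((-210,42,110),(628,310)),((-210,-42,110),(700,258))]
def f(q):
    return np.r_[(proj("top",W(q,[p for p,_ in T]))-[cr("top",u) for _,u in T]).ravel(),(proj("side",W(q,[p for p,_ in S]))-[cr("side",u) for _,u in S]).ravel()]
r=least_squares(f,[700,-100,0]);q=r.x;print(q,r.fun.round(1))
np.save("q.npy",q)
# carton: corners of top face z150
uv=cr("top",[(185,388),(250,392),(243,476),(177,470)])
def inv(n,u,z): return least_squares(lambda x:proj(n,[x[0],x[1],z])[0]-u,[700,-100]).x
P=np.array([inv("top",u,150) for u in uv]);print(P.round(),[np.linalg.norm(P[i]-P[i-1]).round() for i in range(4)])
c,s=np.cos(q[2]),np.sin(q[2]);print("carton chute frame",((P-q[:2])@np.array([[c,-s],[s,c]])).round(1),P.mean(0))
for n in("top","side"):
    im=cv2.imread(f"pics/{n}0.png");o,k,w=((225,60),3,(150,200)) if n=="top" else((180,145),5,(160,100))
    im=cv2.resize(im[o[1]:o[1]+w[1],o[0]:o[0]+w[0]],None,fx=k,fy=k)
    ca,sa=np.cos(.45),np.sin(.45)
    # rotate the fully-down (level) pad by -0.45 about pivot
    pad=lambda x,y:(x*ca-(-21)*(-sa)*-1*-1 if 0 else x*ca+(-21)*sa, y, 145-x*sa+(-21)*ca)
    G=[[(-210,y,110),(0,y,110),(206,y,64)] for y in(42,-42)]+[[(206,73,50),(346,73,50),(346,-73,50),(206,-73,50)]]+[[pad(-182,y),pad(-25,y),] for y in(54,84,-54,-84)]
    for g in G:
        cv2.polylines(im,[((proj(n,W(q,g))-o+.5)*k).astype(int)],False,(255,0,255),1)
    m=P.mean(0);cc=np.c_[P,np.full(4,150)];cv2.polylines(im,[((proj(n,cc)-o+.5)*k).astype(int)],True,(0,255,0),1)
    cv2.imwrite(f"pics/{n}ov.png",im)
a=cv2.imread("pics/topov.png");b=cv2.imread("pics/sideov.png");b=cv2.resize(b,(350*1,219));
o=np.zeros((600,800,3),np.uint8);o[:600,:450]=a;o[:219,450:]=b;cv2.imwrite("pics/ov.png",o)
E
python3 a.py
```

```text
shelfL (array([394.76081176, -66.62862307, 108.19170498]), array([-0.22734539, -0.39690512,  0.48377595,  0.01088152]))
shelfR (array([ 389.49325657, -154.07957298,  105.5057182 ]), array([-0.34024705, -0.62817723,  0.79200175,  0.00523128]))
[ 6.01145049e+02 -1.28071071e+02 -8.82682325e-02] [ 0.2 -0.7 -1.1 -0.2 -0.2  0.3  0.4 -0.7  0.8 -0.7]
[[ 557.  -89.]
 [ 553. -153.]
 [ 471. -145.]
 [ 477.  -81.]] [np.float64(81.0), np.float64(64.0), np.float64(82.0), np.float64(64.0)]
carton chute frame [[ -47.1   34.9]
 [ -45.5  -28.7]
 [-128.   -28.1]
 [-127.8   36.2]] [ 514.69636096 -116.79935239]
```

View pics/ov.png

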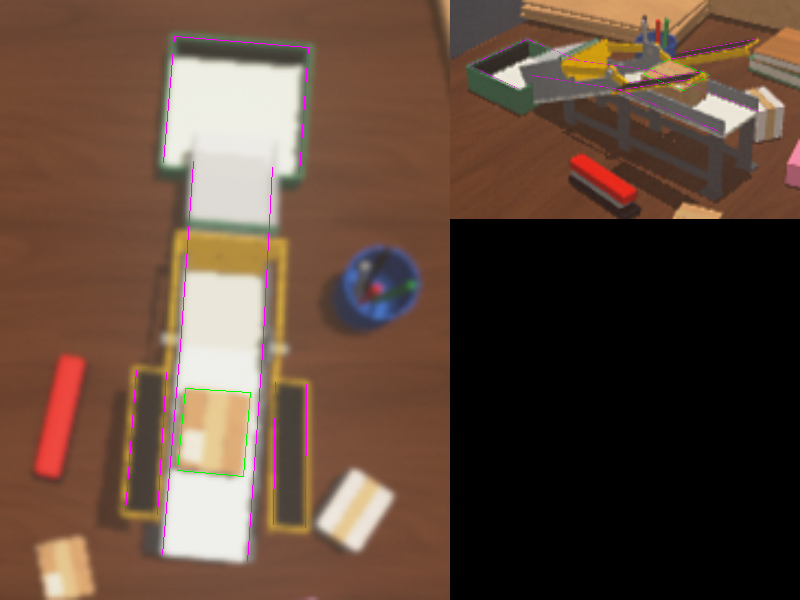

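Emit:
arm_command([
  {"linear": [0,0,-0.018],"turn": 0.111},
  {"linear": [0,0,-0.018],"turn": 0.111},
  {"linear": [0,0,-0.018],"turn": 0.11},
  {"linear": [0.016,-0.034,0],"turn": 0},
  {"linear": [0.016,-0.034,0],"turn": 0},
  {"linear": [0.016,-0.034,0],"turn": 0},
  {"linear": [0.016,-0.034,0],"turn": 0},
  {"linear": [0.016,-0.034,0],"turn": 0},
  {"linear": [0.016,-0.034,0],"turn": 0},
  {"linear": [0.016,-0.034,0],"turn": 0},
], jaw=0.14)

```text
t: 1.1
ee_pos: [283.8, -377.7, 272.8]
orientation: [-3.138, 0.139, 0.0]
ft_force: [-0.6, -0.8, -0.1]
width: 49.8
grasp_force: 0.0
```

Emit:
arm_command([
  {"linear": [0.016,-0.034,0],"turn": 0},
  {"linear": [0.016,-0.034,0],"turn": 0},
  {"linear": [0.016,-0.034,0],"turn": 0},
  {"linear": [0.016,-0.034,0],"turn": 0},
  {"linear": [0.016,-0.034,0],"turn": 0},
  {"linear": [0.016,-0.034,0],"turn": 0},
  {"linear": [0.016,-0.034,0],"turn": 0},
  {"linear": [0.016,-0.034,0],"turn": 0},
  {"linear": [0,0,0],"turn": 0},
  {"linear": [0,0,0],"turn": 0},
])

```text
t: 2.1
ee_pos: [434.7, -119.0, 272.7]
orientation: [3.139, -0.135, -0.001]
ft_force: [-0.8, 0.4, -0.8]
width: 50.1
grasp_force: 0.0
```

```bash
cat > st.py <<'E'
from h import *
from workcell import ctrl
q=np.load("q.npy");o=ctrl.get_obs();p=o["ee_pos"];c,s=np.cos(q[2]),np.sin(q[2]);d=p[:2]-q[:2]
R=cv2.Rodrigues(o["orientation"])[0]
print(round(o["t"],2),"chute",(np.array([c*d[0]+s*d[1],-s*d[0]+c*d[1],p[2]])).round(1),"yawerr",round(np.arctan2(R[1,0],R[0,0])-q[2],4),"tilt",R[:,2].round(3),"w",round(o["width"],1),"F",o["ft_force"].round(2))
E
python3 st.py
```

```text
2.1 chute [-166.5   -5.7  272.7] yawerr 0.0024 tilt [-0.001 -0.    -1.   ] w 50.1 F [-0.8   0.43 -0.8 ]
```

Emit:
arm_command([
  {"linear": [0.0075,-0.0195,0],"turn": 0},
  {"linear": [0.0075,-0.0195,0],"turn": 0},
  {"linear": [0,0,0.017],"turn": 0},
  {"linear": [0,0,0.017],"turn": 0},
  {"linear": [0,0,0],"turn": 0},
  {"linear": [0,0,0],"turn": 0},
])

```text
t: 2.7
ee_pos: [452.8, -83.0, 239.0]
orientation: [-3.138, 0.141, 0.001]
ft_force: [-0.1, 0.8, 1.3]
width: 50.0
grasp_force: 0.0
```

```bash
python3 st.py
cat > pic.py <<'E'
import sys,cv2,numpy as np
from workcell import ctrl
t=ctrl.get_image("top")["frame"][60:260,225:375];s=ctrl.get_image("side")["frame"][110:245,180:340]
o=np.zeros((600,800,3),np.uint8);o[:,:400]=cv2.resize(t[:,5:138],(400,600),interpolation=cv2.INTER_CUBIC);o[:338,400:]=cv2.resize(s,(400,338),interpolation=cv2.INTER_CUBIC)
cv2.imwrite(f"pics/{sys.argv[1]}.png",o)
E
python3 pic.py p1
```

```text
2.7 chute [-151.7   31.8  239. ] yawerr -0.0014 tilt [-0.001  0.    -1.   ] w 50.0 F [-0.08  0.8   1.3 ]
```

View pics/p1.png

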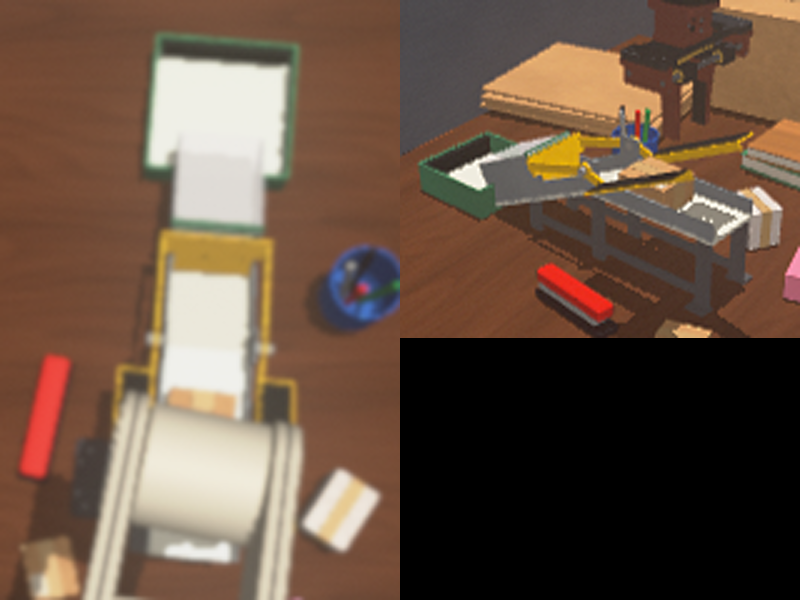

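The side view shows fingertips at (668,137) and (703,122), above the left pad. Check them against the projection.

Run:
```python
from h import *
q=np.load("q.npy")
print((proj("side",W(q,[(-152,64,220),(-152,0,220)]))-[180,110])*2.5+[400,0])
```

```text
[[668.97903111 155.14927142]
 [699.82210079 137.45585884]]
```

Emit:
arm_command([
  {"linear": [0,-0.001,0.015],"turn": 0},
  {"linear": [0,0,0.015],"turn": 0},
  {"linear": [0,0,0.01],"turn": 0},
  {"linear": [0,0,0.01],"turn": 0},
  {"linear": [0,0,0],"turn": 0},
])

```text
t: 3.3
ee_pos: [453.4, -81.2, 188.4]
orientation: [-3.138, 0.139, 0.0]
ft_force: [1.5, 0.0, 1.7]
width: 50.0
grasp_force: 0.8
```

```bash
python3 st.py
```

```text
3.3 chute [-151.3   33.6  188.4] yawerr -0.0002 tilt [-0.  0. -1.] w 50.0 F [1.53 0.02 1.74]
```

Emit:
arm_command([
  {"linear": [0,0,0.01],"turn": 0},
  {"linear": [0,0,0.01],"turn": 0},
  {"linear": [0,0,0.01],"turn": 0},
  {"linear": [0,0,0.008],"turn": 0},
  {"linear": [0,0,0],"turn": 0},
])

```text
t: 3.8
ee_pos: [452.7, -81.0, 149.7]
orientation: [-3.138, 0.139, 0.003]
ft_force: [-0.1, -0.1, 2.5]
width: 50.1
grasp_force: 0.9
```

Emit:
arm_command([
  {"linear": [0,0,0.003],"turn": 0},
  {"linear": [0,0,0.003],"turn": 0},
  {"linear": [0,0,0.001],"turn": 0},
  {"linear": [0,0,0],"turn": 0},
])

```text
t: 4.2
ee_pos: [453.3, -81.1, 144.0]
orientation: [-3.139, 0.138, 0.0]
ft_force: [-1.2, -0.1, 2.3]
width: 50.0
grasp_force: 0.9
```

```bash
python3 st.py; python3 pic.py p2
```

```text
4.2 chute [-151.4   33.8  144. ] yawerr 0.0001 tilt [-0.  0. -1.] w 50.0 F [-1.18 -0.13  2.3 ]
```

View pics/p2.png

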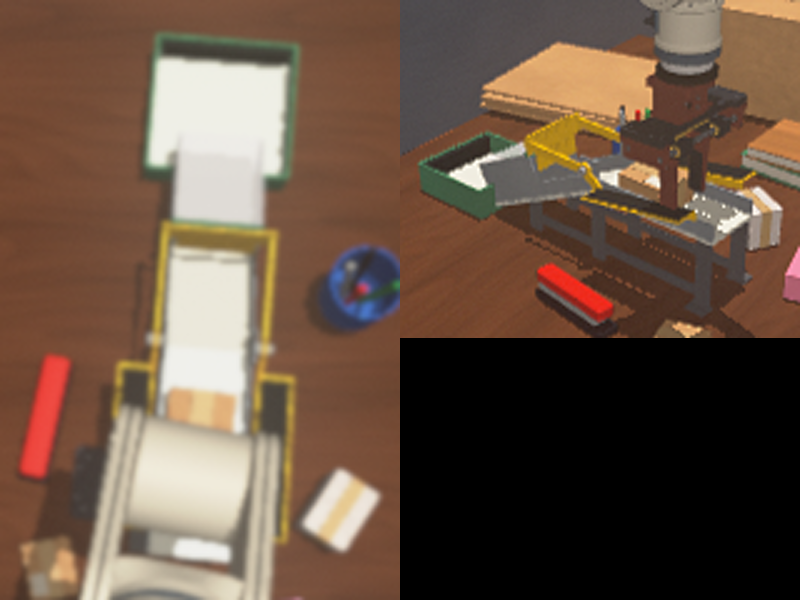

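The flap is almost fully open (plate up at (555,140)). The left finger is on the pad at (668,207) and the inner finger is behind the carton. Next I press to the stop.

Emit:
arm_command([
  {"linear": [0,0,0.001],"turn": 0},
  {"linear": [0,0,0.001],"turn": 0},
  {"linear": [0,0,0],"turn": 0},
])

```text
t: 4.6
ee_pos: [453.4, -81.1, 141.9]
orientation: [3.138, -0.138, 0.0]
ft_force: [-1.1, 0.5, 2.9]
width: 50.3
grasp_force: 1.0
```

Emit:
arm_command([
  {"linear": [0,0,0.001],"turn": 0},
  {"linear": [0,0,0],"turn": 0},
  {"linear": [0,0,0],"turn": 0},
])

```text
t: 4.9
ee_pos: [453.4, -81.1, 141.0]
orientation: [-3.139, 0.138, -0.0]
ft_force: [-1.1, 0.2, 2.5]
width: 49.9
grasp_force: 1.0
```

Emit:
arm_command([
  {"linear": [0,0,0.001],"turn": 0},
  {"linear": [0,0,0],"turn": 0},
  {"linear": [0,0,0],"turn": 0},
])

```text
t: 5.2
ee_pos: [453.3, -81.1, 139.9]
orientation: [-3.139, 0.138, 0.0]
ft_force: [-1.2, -0.6, 1.7]
width: 50.0
grasp_force: 1.0
```

Emit:
arm_command([
  {"linear": [0,0,0.001],"turn": 0},
  {"linear": [0,0,0],"turn": 0},
  {"linear": [0,0,0],"turn": 0},
])

```text
t: 5.5
ee_pos: [453.3, -81.1, 138.9]
orientation: [-3.139, 0.138, 0.0]
ft_force: [-0.4, 0.0, 2.7]
width: 50.2
grasp_force: 1.0
```

Emit:
arm_command([
  {"linear": [0,0,0.001],"turn": 0},
  {"linear": [0,0,0],"turn": 0},
  {"linear": [0,0,0],"turn": 0},
])

```text
t: 5.8
ee_pos: [453.4, -81.1, 138.0]
orientation: [-3.139, 0.139, -0.0]
ft_force: [-0.9, 0.3, 1.6]
width: 49.9
grasp_force: 1.0
```

Emit:
arm_command([
  {"linear": [0,0,0.001],"turn": 0},
  {"linear": [0,0,0],"turn": 0},
  {"linear": [0,0,0],"turn": 0},
])

```text
t: 6.1
ee_pos: [453.4, -81.1, 137.0]
orientation: [-3.139, 0.138, 0.0]
ft_force: [-0.5, 0.6, 1.6]
width: 50.0
grasp_force: 1.0
```

Run:
```python
import cv2,numpy as np
from workcell import ctrl
s=ctrl.get_image("side")["frame"][140:210,190:340]
cv2.imwrite("pics/p3.png",cv2.resize(s,(800,373),interpolation=cv2.INTER_CUBIC))
```

```text
(no output)
```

View pics/p3.png

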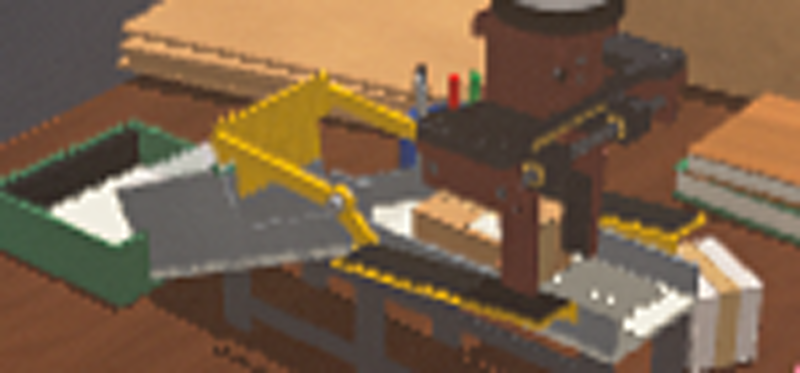

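Run:
```python
from h import *
q=np.load("q.npy")
f=lambda P:((proj("side",W(q,P))-[190,140]+.5)*800/150-.5).round().tolist()
for z in (118,124,130,137): print(z,f([(-161,71,z),(-161,57,z),(-141,71,z)]))
for a in (0,.05,.1,.15):
    c,s=np.cos(a),np.sin(a); print(a,f([(x*c-21*s,84,145-x*s-21*c) for x in(-182,-25)]))
print(f([(0,0,145),(-210,42,133),(-210,42,110)]))
```

```text
118 [[524.0, 334.0], [538.0, 324.0], [497.0, 323.0]]
124 [[524.0, 325.0], [538.0, 316.0], [497.0, 314.0]]
130 [[524.0, 317.0], [538.0, 307.0], [498.0, 306.0]]
137 [[524.0, 307.0], [539.0, 297.0], [498.0, 296.0]]
0 [[539.0, 346.0], [340.0, 261.0]]
0.05 [[540.0, 333.0], [341.0, 260.0]]
0.1 [[541.0, 320.0], [342.0, 259.0]]
0.15 [[542.0, 307.0], [343.0, 257.0]]
[[397.0, 173.0], [621.0, 321.0], [619.0, 354.0]]
```

Pad edge and fingertip in the image agree that about 0.09 rad remains (13 mm at the tip), so I keep pressing with force checks.

Emit:
arm_command([
  {"linear": [0,0,0.002],"turn": 0},
  {"linear": [0,0,0.002],"turn": 0},
  {"linear": [0,0,0.001],"turn": 0},
  {"linear": [0,0,0],"turn": 0},
])

```text
t: 6.55
ee_pos: [453.5, -81.1, 131.9]
orientation: [-3.139, 0.139, -0.0]
ft_force: [0.6, -0.0, 2.0]
width: 50.2
grasp_force: 1.1
```

Emit:
arm_command([
  {"linear": [0,0,0.001],"turn": 0},
  {"linear": [0,0,0.001],"turn": 0},
  {"linear": [0,0,0],"turn": 0},
])

```text
t: 6.85
ee_pos: [453.6, -81.1, 130.0]
orientation: [3.139, -0.139, 0.001]
ft_force: [0.8, -0.2, 2.7]
width: 50.0
grasp_force: 1.2
```

Emit:
arm_command([
  {"linear": [0,0,0.001],"turn": 0},
  {"linear": [0,0,0.001],"turn": 0},
  {"linear": [0,0,0],"turn": 0},
])

```text
t: 7.15
ee_pos: [453.7, -81.1, 128.0]
orientation: [3.138, -0.139, 0.001]
ft_force: [0.6, -0.8, 3.1]
width: 49.8
grasp_force: 1.2
```

Emit:
arm_command([
  {"linear": [0,0,0.001],"turn": 0},
  {"linear": [0,0,0.001],"turn": 0},
  {"linear": [0,0,0],"turn": 0},
])

```text
t: 7.45
ee_pos: [453.5, -81.1, 125.9]
orientation: [3.139, -0.139, 0.0]
ft_force: [2.7, 0.1, 2.8]
width: 50.0
grasp_force: 1.3
```

Emit:
arm_command([
  {"linear": [0,0,0.001],"turn": 0},
  {"linear": [0,0,0],"turn": 0},
  {"linear": [0,0,0],"turn": 0},
])

```text
t: 7.75
ee_pos: [453.4, -81.1, 125.0]
orientation: [3.139, -0.138, 0.0]
ft_force: [2.1, -0.5, 2.2]
width: 50.1
grasp_force: 1.3
```

Emit:
arm_command([
  {"linear": [0,0,0.001],"turn": 0},
  {"linear": [0,0,0],"turn": 0},
  {"linear": [0,0,0],"turn": 0},
])

```text
t: 8.05
ee_pos: [453.3, -81.1, 124.0]
orientation: [3.139, -0.139, -0.0]
ft_force: [1.9, 0.5, 2.5]
width: 49.6
grasp_force: 1.3
```

Emit:
arm_command([
  {"linear": [0,0,0.001],"turn": 0},
  {"linear": [0,0,0],"turn": 0},
  {"linear": [0,0,0],"turn": 0},
])

```text
t: 8.35
ee_pos: [453.3, -81.1, 122.9]
orientation: [-3.139, 0.139, 0.0]
ft_force: [2.0, 0.9, 2.2]
width: 49.6
grasp_force: 1.3
```

Emit:
arm_command([
  {"linear": [0,0,0.001],"turn": 0},
  {"linear": [0,0,0],"turn": 0},
  {"linear": [0,0,0],"turn": 0},
])

```text
t: 8.65
ee_pos: [453.3, -81.1, 121.9]
orientation: [-3.139, 0.138, 0.0]
ft_force: [1.5, -1.0, 2.2]
width: 50.5
grasp_force: 1.3
```

Run:
```python
from h import *
from workcell import ctrl
q=np.load("q.npy")
s=ctrl.get_image("side")["frame"]
k=6;o=(240,150)
im=cv2.resize(s[150:215,240:340],None,fx=k*4/3,fy=k*4/3,interpolation=cv2.INTER_CUBIC);k=8
im2=im.copy()
f=lambda P:((proj("side",W(q,P))-o+.5)*k).astype(int)
for a,col in((0,(255,0,255)),(.1,(0,255,0))):
    c,sn=np.cos(a),np.sin(a);g=lambda x,y:(x*c-21*sn,y,145-x*sn-21*c)
    cv2.polylines(im,[f([g(-25,84),g(-182,84),g(-182,54)])],False,col,1)
cv2.imwrite("pics/p4.png",im)
```

```text
(no output)
```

View pics/p4.png

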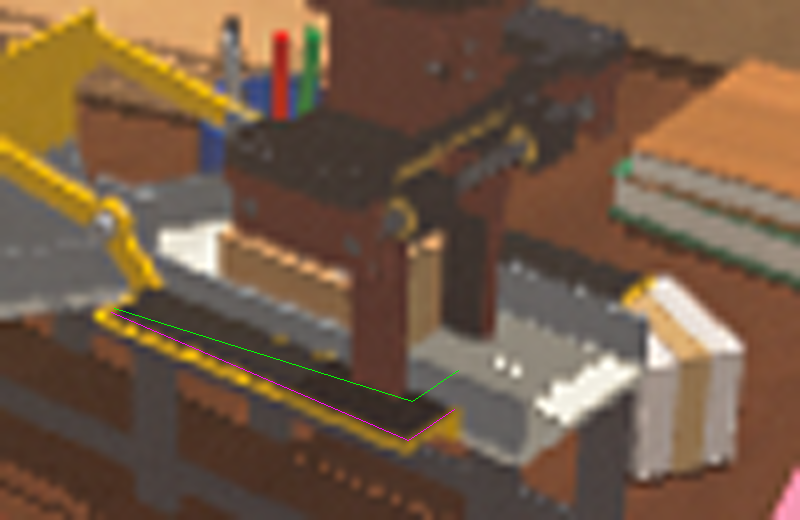

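The pad is now at or very near level (overlay matches 0 rad remaining). I press a little further to feel the stop.

Emit:
arm_command([
  {"linear": [0,0,0.001],"turn": 0},
  {"linear": [0,0,0],"turn": 0},
  {"linear": [0,0,0],"turn": 0},
])

```text
t: 9.0
ee_pos: [453.3, -81.1, 120.9]
orientation: [-3.139, 0.138, 0.0]
ft_force: [2.1, -0.6, 2.5]
width: 50.1
grasp_force: 1.4
```

Emit:
arm_command([
  {"linear": [0,0,0.001],"turn": 0},
  {"linear": [0,0,0],"turn": 0},
  {"linear": [0,0,0],"turn": 0},
])

```text
t: 9.3
ee_pos: [453.4, -81.1, 120.4]
orientation: [-3.138, 0.138, -0.0]
ft_force: [-0.1, 0.3, 9.4]
width: 50.0
grasp_force: 4.7
```

```bash
python3 st.py
```

```text
9.3 chute [-151.3   33.8  120.4] yawerr 0.0001 tilt [ 0.  0. -1.] w 50.0 F [-0.08  0.33  9.38]
```

Stop reached (9.4 N). I press slightly more for margin and push along the shelf.

Emit:
arm_command([
  {"linear": [0,0,0.0004],"turn": 0},
  {"linear": [0.005,0,0],"turn": 0},
  {"linear": [0.005,0,0],"turn": 0},
  {"linear": [0.005,0,0],"turn": 0},
  {"linear": [0.005,0,0],"turn": 0},
  {"linear": [0.005,0,0],"turn": 0},
])

```text
t: 9.9
ee_pos: [455.4, -80.8, 118.5]
orientation: [-3.135, 0.128, 0.076]
ft_force: [-77.9, -3.0, 93.1]
width: 49.8
grasp_force: 46.6
```

```bash
python3 st.py
```

```text
9.9 chute [-149.3   34.3  118.5] yawerr 0.0065 tilt [-0.048  0.005 -0.999] w 49.8 F [-77.89  -3.    93.09]
```

Jammed: back off at once.

Emit:
arm_command([
  {"linear": [-0.012,0,0],"turn": 0},
  {"linear": [-0.012,0,-0.0005],"turn": 0},
  {"linear": [0,0,0],"turn": 0},
  {"linear": [0,0,0],"turn": 0},
])

```text
t: 10.3
ee_pos: [451.1, -80.9, 120.2]
orientation: [-3.138, 0.137, 0.009]
ft_force: [-7.7, -1.5, 17.0]
width: 49.9
grasp_force: 8.6
```

```bash
python3 st.py; python3 -c "
from workcell import ctrl
o=ctrl.get_obs();print(o['qpos'].round(3),o['moment'].round(2),o['joint_torque'].round(1))"
```

```text
10.3 chute [-153.6   33.8  120.2] yawerr 0.0007 tilt [-0.006  0.001 -1.   ] w 49.9 F [-7.7  -1.55 17.04]
[-2.030e-01  3.420e-01  2.056e+00 -1.000e-03  7.490e-01  1.456e+00] [0.4  1.49 0.24] [  0.7 -35.  -20.2   0.4  -2.8   0.2]
```

Fx/Fz ≈ 0.84 with the tool tilted and the tip lagging, before any carton contact, so the tip stuck by friction on the pad under too much pressure. I'll ease the press to a light touch and slide in small steps.

Emit:
arm_command([
  {"linear": [0,0,-0.0005],"turn": 0},
  {"linear": [0,0,-0.0005],"turn": 0},
  {"linear": [0,0,0],"turn": 0},
])

```text
t: 10.6
ee_pos: [452.4, -80.9, 120.6]
orientation: [-3.138, 0.138, 0.006]
ft_force: [-2.7, 0.2, 3.8]
width: 49.9
grasp_force: 1.6
```

```bash
python3 st.py
```

```text
10.6 chute [-152.3   33.9  120.6] yawerr 0.0003 tilt [-0.004  0.001 -1.   ] w 49.9 F [-2.71  0.21  3.84]
```

Emit:
arm_command([
  {"linear": [0.002,0,-0.0003],"turn": 0},
  {"linear": [0.002,0,0],"turn": 0},
  {"linear": [0.002,0,0],"turn": 0},
])

```text
t: 10.9
ee_pos: [460.4, -81.7, 121.2]
orientation: [-3.138, 0.138, 0.001]
ft_force: [-1.6, -0.8, 1.5]
width: 50.3
grasp_force: 1.1
```

```bash
python3 st.py
```

```text
10.9 chute [-144.3   33.8  121.2] yawerr 0.0002 tilt [-0.  0. -1.] w 50.3 F [-1.64 -0.82  1.49]
```

It slides freely now. Continue.

Emit:
arm_command([
  {"linear": [0.004,0,0.0002],"turn": 0},
  {"linear": [0.005,0,0],"turn": 0},
  {"linear": [0.005,0,0],"turn": 0},
  {"linear": [0.005,0,0],"turn": 0},
])

```text
t: 11.3
ee_pos: [479.7, -83.4, 121.1]
orientation: [-3.139, 0.139, 0.0]
ft_force: [-2.7, 0.4, 2.2]
width: 50.2
grasp_force: 1.5
```

```bash
python3 st.py
```

```text
11.3 chute [-125.    33.8  121.1] yawerr 0.0 tilt [-0.  0. -1.] w 50.2 F [-2.71  0.43  2.22]
```

Emit:
arm_command([
  {"linear": [0.005,0,0],"turn": 0},
  {"linear": [0.005,0,0],"turn": 0},
  {"linear": [0.005,0,0],"turn": 0},
  {"linear": [0.005,0,0],"turn": 0},
  {"linear": [0.005,0,0],"turn": 0},
  {"linear": [0.005,0,0],"turn": 0},
])

```text
t: 11.9
ee_pos: [509.5, -86.1, 121.2]
orientation: [-3.139, 0.138, 0.0]
ft_force: [-2.4, -0.2, 3.4]
width: 49.9
grasp_force: 1.8
```

```bash
python3 st.py
```

```text
11.9 chute [-95.   33.8 121.2] yawerr 0.0001 tilt [-0.  0. -1.] w 49.9 F [-2.36 -0.24  3.41]
```

Emit:
arm_command([
  {"linear": [0.005,0,0],"turn": 0},
  {"linear": [0.005,0,0],"turn": 0},
  {"linear": [0.005,0,0],"turn": 0},
  {"linear": [0.005,0,0],"turn": 0},
  {"linear": [0.005,0,0],"turn": 0},
  {"linear": [0.005,0,0],"turn": 0},
])

```text
t: 12.5
ee_pos: [539.3, -88.7, 121.2]
orientation: [-3.138, 0.138, 0.0]
ft_force: [-3.8, -0.2, 3.8]
width: 50.0
grasp_force: 2.4
```

```bash
python3 st.py
cat > car.py <<'E'
from h import *
from workcell import ctrl
q=np.load("q.npy");f=ctrl.get_image("top")["frame"]
for x in range(-130,350,10):
    z=130 if x<0 else max(20,130-x*.466)
    b=f[tuple(proj("top",W(q,[(x,3,z)]))[0].round().astype(int)[::-1])]
    print(x,b.tolist(),end=" ")
E
python3 car.py
```

```text
12.5 chute [-65.   33.8 121.2] yawerr 0.0001 tilt [-0.  0. -1.] w 50.0 F [-3.8  -0.22  3.79]
-130 [139, 154, 160] -120 [148, 161, 167] -110 [164, 186, 197] -100 [153, 172, 182] -90 [129, 143, 149] -80 [101, 114, 122] -70 [149, 168, 178] -60 [171, 194, 205] -50 [187, 213, 220] -40 [203, 223, 231] -30 [212, 229, 236] -20 [217, 233, 238] -10 [211, 229, 235] 0 [203, 224, 231] 10 [192, 217, 224] 20 [175, 198, 210] 30 [161, 181, 189] 40 [215, 229, 232] 50 [216, 229, 233] 60 [216, 229, 233] 70 [216, 230, 233] 80 [216, 230, 233] 90 [214, 227, 231] 100 [172, 190, 195] 110 [172, 190, 195] 120 [84, 111, 125] 130 [61, 123, 143] 140 [134, 168, 150] 150 [200, 211, 213] 160 [211, 217, 221] 170 [211, 216, 220] 180 [212, 217, 221] 190 [211, 216, 220] 200 [212, 218, 221] 210 [213, 218, 222] 220 [212, 218, 222] 230 [218, 224, 227] 240 [229, 234, 236] 250 [229, 234, 236] 260 [229, 238, 238] 270 [227, 237, 237] 280 [228, 238, 237] 290 [228, 237, 237] 300 [227, 237, 237] 310 [227, 237, 237] 320 [226, 237, 237] 330 [179, 197, 197] 340 [78, 88, 89]
```

Emit:
arm_command([
  {"linear": [0.005,0,0],"turn": 0},
  {"linear": [0.005,0,0],"turn": 0},
  {"linear": [0.005,0,0.0001],"turn": 0},
  {"linear": [0.005,0,0],"turn": 0},
  {"linear": [0,0,0],"turn": 0},
  {"linear": [0,0,0],"turn": 0},
  {"linear": [0,0,0],"turn": 0},
])

```text
t: 13.25
ee_pos: [560.0, -90.6, 121.5]
orientation: [3.138, -0.139, 0.003]
ft_force: [-2.9, 0.3, 5.2]
width: 49.8
grasp_force: 3.0
```

```bash
python3 st.py; python3 car.py
```

```text
13.25 chute [-44.3  33.7 121.5] yawerr 0.0 tilt [ 0.002 -0.    -1.   ] w 49.8 F [-2.86  0.34  5.17]
-130 [152, 173, 183] -120 [151, 171, 182] -110 [152, 173, 183] -100 [122, 127, 126] -90 [172, 194, 204] -80 [157, 178, 188] -70 [141, 158, 164] -60 [98, 108, 114] -50 [114, 129, 137] -40 [156, 177, 187] -30 [175, 199, 210] -20 [190, 215, 222] -10 [205, 225, 232] 0 [215, 231, 237] 10 [216, 233, 238] 20 [211, 229, 235] 30 [203, 224, 231] 40 [193, 217, 225] 50 [175, 198, 210] 60 [138, 165, 183] 70 [119, 169, 206] 80 [119, 169, 207] 90 [119, 169, 207] 100 [120, 170, 207] 110 [113, 153, 182] 120 [73, 108, 128] 130 [59, 123, 144] 140 [133, 166, 149] 150 [201, 211, 213] 160 [211, 216, 220] 170 [211, 217, 221] 180 [210, 216, 220] 190 [211, 217, 220] 200 [212, 218, 221] 210 [212, 218, 222] 220 [213, 219, 222] 230 [218, 224, 227] 240 [229, 234, 236] 250 [229, 234, 236] 260 [229, 238, 238] 270 [228, 237, 237] 280 [228, 237, 237] 290 [227, 237, 237] 300 [227, 237, 237] 310 [227, 237, 237] 320 [226, 237, 237] 330 [180, 197, 198] 340 [78, 88, 90]
```

The carton has tipped and is sliding. Hold still and check.

Emit:
arm_command([
  {"linear": [0,0,0],"turn": 0},
  {"linear": [0,0,0],"turn": 0},
  {"linear": [0,0,0],"turn": 0},
  {"linear": [0,0,0],"turn": 0},
  {"linear": [0,0,0],"turn": 0},
  {"linear": [0,0,0],"turn": 0},
  {"linear": [0,0,0],"turn": 0},
  {"linear": [0,0,0],"turn": 0},
])

```text
t: 14.1
ee_pos: [560.0, -90.6, 121.6]
orientation: [3.138, -0.139, 0.003]
ft_force: [-2.8, -0.6, 5.5]
width: 50.4
grasp_force: 3.0
```

```bash
python3 st.py; python3 car.py
```

```text
14.1 chute [-44.3  33.7 121.6] yawerr -0.0 tilt [ 0.002 -0.    -1.   ] w 50.4 F [-2.82 -0.56  5.51]
-130 [153, 173, 184] -120 [152, 172, 182] -110 [153, 174, 184] -100 [122, 127, 127] -90 [172, 193, 205] -80 [157, 178, 189] -70 [142, 158, 165] -60 [98, 108, 114] -50 [114, 129, 137] -40 [158, 179, 189] -30 [176, 199, 211] -20 [190, 215, 223] -10 [206, 226, 233] 0 [215, 232, 237] 10 [217, 233, 238] 20 [212, 229, 236] 30 [204, 224, 232] 40 [195, 217, 225] 50 [176, 200, 211] 60 [167, 187, 196] 70 [216, 230, 233] 80 [216, 230, 233] 90 [214, 228, 231] 100 [187, 206, 212] 110 [174, 192, 198] 120 [76, 108, 124] 130 [61, 123, 145] 140 [133, 167, 150] 150 [202, 213, 214] 160 [211, 217, 221] 170 [211, 217, 221] 180 [211, 217, 221] 190 [211, 216, 220] 200 [213, 218, 222] 210 [213, 219, 223] 220 [200, 209, 216] 230 [191, 201, 211] 240 [197, 211, 219] 250 [198, 219, 231] 260 [138, 191, 224] 270 [135, 189, 223] 280 [134, 189, 223] 290 [134, 188, 223] 300 [133, 188, 223] 310 [139, 191, 223] 320 [222, 235, 236] 330 [178, 196, 197] 340 [75, 85, 88]
```

The carton is in the tray (brown at chute x ≈ 225–315). Lift away.

Emit:
arm_command([
  {"linear": [0,0,-0.004],"turn": 0},
  {"linear": [0,0,-0.005],"turn": 0},
  {"linear": [0,0,-0.006],"turn": 0},
  {"linear": [0,0,-0.008],"turn": 0},
  {"linear": [0,0,-0.012],"turn": 0},
  {"linear": [0,0,-0.02],"turn": 0},
  {"linear": [0,0,-0.03],"turn": 0},
  {"linear": [0,0,-0.03],"turn": 0},
  {"linear": [0,0,-0.03],"turn": 0},
  {"linear": [0,0,-0.02],"turn": 0},
])

```text
t: 15.15
ee_pos: [559.9, -90.6, 289.2]
orientation: [3.138, -0.139, 0.006]
ft_force: [-0.2, 0.8, 0.8]
width: 50.4
grasp_force: 0.0
```

Emit:
arm_command([
  {"linear": [-0.005,0.03,0],"turn": 0},
  {"linear": [-0.005,0.03,0],"turn": 0},
  {"linear": [-0.005,0.03,0],"turn": 0},
  {"linear": [-0.005,0.03,0],"turn": 0},
  {"linear": [-0.005,0.03,0],"turn": 0},
  {"linear": [-0.005,0.03,0],"turn": 0},
  {"linear": [-0.005,0.03,0],"turn": 0},
  {"linear": [0,0,0],"turn": 0},
  {"linear": [0,0,0],"turn": 0},
])

```text
t: 16.05
ee_pos: [505.5, -296.8, 286.4]
orientation: [-3.138, 0.141, -0.001]
ft_force: [0.0, 0.2, 0.6]
width: 49.6
grasp_force: 0.0
```

```bash
python3 st.py; python3 pic.py pe
```

```text
16.05 chute [ -80.4 -176.5  286.4] yawerr -0.0015 tilt [ 0.001  0.    -1.   ] w 49.6 F [0.05 0.25 0.62]
```

View pics/pe.png

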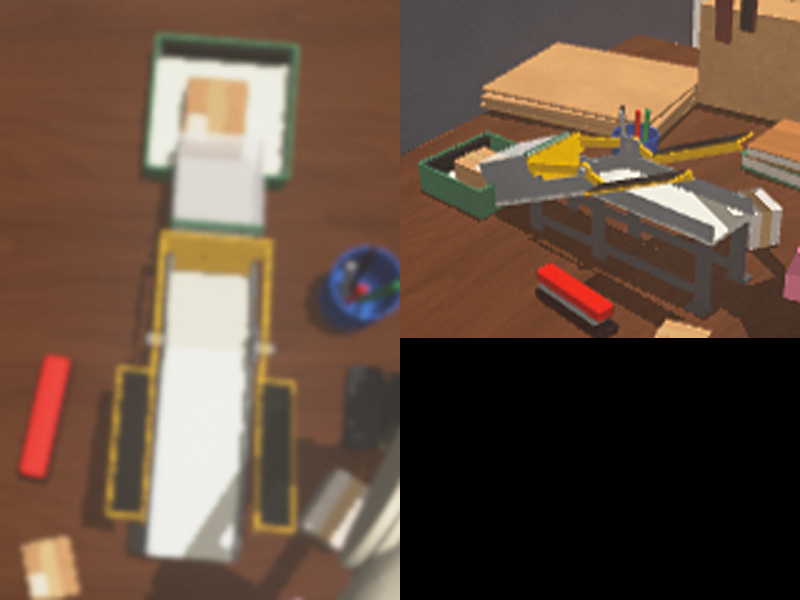

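The carton lies in the green tray at (215,110), the flap is closed, and the rest is unmoved.

```bash
python3 -c "
from workcell import ctrl
print(ctrl.close_job())"
```

```text
the job is handed in; nothing more can be done
None
```

The carton is in the green tray, the flap is closed with the fingers clear, and the job was handed in at about 16 s; early in the push the pad fingertip stuck and the wrist force read about 120 N (78 N along x, 93 N along z, at the 120 N limit), so I can't rule out a brief overshoot.

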